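Park the index plunger of the soldering turntable

TASK

On the electronics bench stand two small indexing turntables, each locked by a spring plunger with a red bar-shaped knob. On the one that carries the green circuit board, pull the knob up, twist it about 60 degrees either way to its rest notch and let it settle there, so that the plunger stays retracted when you let go. Leave the plunger of the empty turntable down.

Things in the scene. Friction and masses are not known exactly. Their poses are not given: they have to be found in the camera images.
- green_knob (a point): Centre of the red bar knob on the fixed stand with the green board. Bar 44 mm long (x axis, level), 14 thick (y), 30 tall (z, up), white stripe on top; moves and twists with the knob, about the vertical through this point. Pinch across its thickness from above, 25 N or more. Knob down, this point is 105 mm above the bench; cams lie 28 mm below it, the bracket 41, the turntable's load 55.
- green_lift (a joint): How far that plunger is pulled straight up, in m: 0 fully down (locked), 0.020 upper stop. A spring pulls it down with 4 N at 0, rising to 9 N at 0.020. The cross pin through its stem clears the cams above about 0.013 (pull to 0.016); in a rest notch it stays at about 0.008.
- green_twist (a joint): Twist of that knob in rad, positive anticlockwise from above. Down: within about 0.2 of 0, held by its deep slot. Rest notches at +1.05 and -1.05 (60 degrees; either will do; white dots on the bracket mark them), end stops at +1.4 and -1.4. The notches are sloped: a knob let go within 0.3 of a notch slides to its middle.
- spare_lift (a joint): The same, in m, for the like plunger of the other stand, whose turntable is empty: 0 fully down. It must stay down.
Mind the look-alikes: they are no part of the job. Leave any purple or yellow look-alike of the part that bears green_knob alone. Leave any orange look-alike of the part that bears spare_lift alone.

How it is judged:
By the outcome, as a careful person would: the job done as asked, in the order asked, and still so for the second after the job is handed in, with the robot touching nothing.
It also fails if it takes over 32 s, if anything falls off the work surface, if the arm or the gripper's body presses on something with over 40 N, if the wrist force passes 120 N, or if a joint passes its speed limit or range.

ROBOT

A 6-joint arm with a two-finger parallel gripper is mounted at the origin on the work surface. World frame = base frame: x ahead of the robot, y to its left, z up, the work surface at z = 0. Lengths are in m, angles in rad, forces in N, time in s.
With the tool pointing down it reaches from about 0.275 to 0.825 m from the base axis. Payload 5.2 kg.
Tool frame: the origin (TCP) lies where the fingers leave the gripper's body, on its centre line; the fingertips stand 84 mm ahead of it and the grasp point (between the pads) lies 65 mm ahead of it; z points along the fingers, y is the line along which they close (so a half turn about z gives the same grasp; the last joint's range is limited). The gripper opens to 93 mm and grips with 3 to 60 N. Pads are 15 mm wide; open, the fingers measure 128 mm over their backs; the gripper's body (75 mm by 188 mm) begins 65 mm behind the grasp point.
Start: joints at [0.905, 0.259, 1.535, -0, 1.348, -0.203], TCP at [0.246, 0.492, 0.303] pointing down, gripper open.
Joint ranges: [-3.14, 3.14], [-0.91, 2.08], [0.19, 2.58], [-1.22, 4.36], [0.22, 2.71], [-3.12, 3.12]. Speed limits (rad/s): [2.57, 2.57, 3.14, 3.14, 3.14, 3.14].

INTERFACE

Orientations are given as a rotation vector (axis times angle).
In Python, from workcell import state, viewer, r gives the robot as it stands.
- The arm moves only by the tool send_rows, never from a script. Its argument "moves" is a list of rows, each an object of numbers: "ax", "ay", "az": the turn, a rotation vector about the tool's x, y, z in degrees; "x", "y", "z": the shift along the tool's x, y, z in m; "gripper": the gripper's target within -1 to 1 (shut at 1, half-way at 0, fully open at -1). A call has 1 to 12 rows; each row is the pose to reach, as a shift and turn from the pose commanded when the call began, along the tool's axes at that moment; what a row does not reach only later rows make up. A row lasts 1/8 s, in which the tool goes at most 62.5 mm and 10.7 degrees, less where a joint would pass 70% of its speed; a pose out of reach is approached as far as the arm can. A call with a gripper value outside its range is refused whole. The fingers move at their own pace and stop on an object; "newtons" is the grip in N (left out, the last holds). Time passes only in rows, so rows that repeat a pose let the fingers close. It gives the time, the measured TCP pose, the force, the opening and the grip force at its end, in the units of the state.
- state(): the state, without advancing time (a new reading comes with each control period).
- viewer.read_camera(name): name is "side" or "top"; returns (picture, depth): 480x640x3 uint8, red, green, blue; 480x640 float32, m along the optical axis (not along the pixel's ray), 0 where there is no reading.
- viewer.camera_model(name): a dict with "fx", "fy", "cx", "cy" (pixels), "view" (4x4, takes a point from world to camera coordinates). Camera axes: x right, y down, z forward; pixel columns grow to the right and rows downward; lengths in m; the calibration is good to about 2 mm. A picture is of the moment at which its call begins. camera_model takes no time and is no camera call.
- r.finish_job(): hands the job in; it is judged then, once.
The state is a dict: "clock": time; "qpos": joint angles; "qd": joint speeds; "joint_efforts": joint torques, N m; "tcp_pos": TCP position; "tool_rot": TCP orientation; "wrist_force": force on the tool from outside, world axes, zero at the start; "wrist_torque": the same for the moment, N m; "width": opening from 0.0 (shut) to 1.0 (fully open); "gripper_force": force on a finger pad.
Only numpy, scipy, OpenCV 4.12 (cv2) and the standard library are available. Lean on these libraries where they do the work, as an engineer would, in place of code of your own. Each camera call takes 0.05 s, during which the arm holds its last target. There are 200 camera calls.

## Working session

There is one attempt and no reset: what is moved stays moved. The work goes in short steps, Python scripts to look and compute and a tool call to move; the robot and the scene stay as the last step left them, time stands still between calls to the robot, and variables do not carry over. Pictures are saved under pics/ and viewed, at most 10 in all, crops included, and the job is handed in when it is done.

Besides the shell and the picture viewer there is one more tool, called after "Call:" as a command line: name --argument value ..., lists and objects as JSON in quotes. send_rows: Moves the arm, as the interface text tells. Its arguments: {"type":"object","properties":{"moves":{"type":"array","items":{"type":"object","properties":{"ax":{"type":"number"},"ay":{"type":"number"},"az":{"type":"number"},"x":{"type":"number"},"y":{"type":"number"},"z":{"type":"number"},"gripper":{"type":"number"}}}},"newtons":{"type":"number"}},"required":["moves"]}

```bash
mkdir -p pics; ls
python3 - <<'E'
from workcell import state, viewer, r
import cv2,numpy as np
for n in("top","side"):
    p,d=viewer.read_camera(n); cv2.imwrite(f"pics/{n}0.png",p[:,:,::-1]); np.savez(f"{n}0.npz",p=p,d=d)
    print(n,viewer.camera_model(n))
s=state();print(s)
E
```

```text
pics
top {'fx': 440.93280583030264, 'fy': 440.93280583030264, 'cx': 323.3060439799617, 'cy': 241.71676186215865, 'view': array([[-0.02166938, -0.99973117, -0.00824793, -0.14819055],
       [-0.99134136,  0.02255476, -0.12935839,  0.43833694],
       [ 0.12950964,  0.0053734 , -0.9915636 ,  1.29598364],
       [ 0.        ,  0.        ,  0.        ,  1.        ]])}
side {'fx': 459.0734206083242, 'fy': 459.0734206083242, 'cx': 319.0708138001187, 'cy': 251.1665612215103, 'view': array([[ 7.88885120e-01, -6.14540323e-01, -6.76915283e-04,
        -4.01870694e-01],
       [-4.13740337e-01, -5.30303166e-01, -7.39998301e-01,
         1.49500060e-01],
       [ 4.54399825e-01,  5.84053716e-01, -6.72608398e-01,
         1.15996184e+00],
       [ 0.00000000e+00,  0.00000000e+00,  0.00000000e+00,
         1.00000000e+00]])}
{'clock': 0.1, 'qpos': array([ 9.05206195e-01,  2.59277594e-01,  1.53594837e+00, -7.46851728e-06,
        1.34803775e+00, -2.02811212e-01]), 'qd': array([ 0.00074024, -0.0010406 , -0.00079821,  0.00051045, -0.00201336,
        0.00089382]), 'joint_efforts': array([ 1.45557151e-03, -4.38211119e+01, -2.84639972e+01,  7.18523422e-02,
        3.63024382e-02, -8.41507472e-05]), 'tcp_pos': array([0.24530128, 0.49186844, 0.30200687]), 'tool_rot': array([-7.20299547e-01, -3.05718698e+00,  2.38560912e-03]), 'wrist_force': array([-0.02446328, -0.09821863, -0.25102682]), 'wrist_torque': array([0.00304641, 0.03128058, 0.04482746]), 'gripper_force': 0.0, 'width': 1.002754404982672}
```

View pics/top0.png

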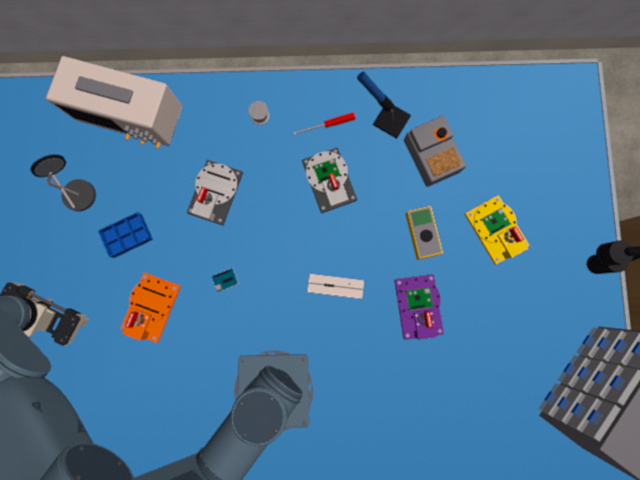

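View pics/side0.png

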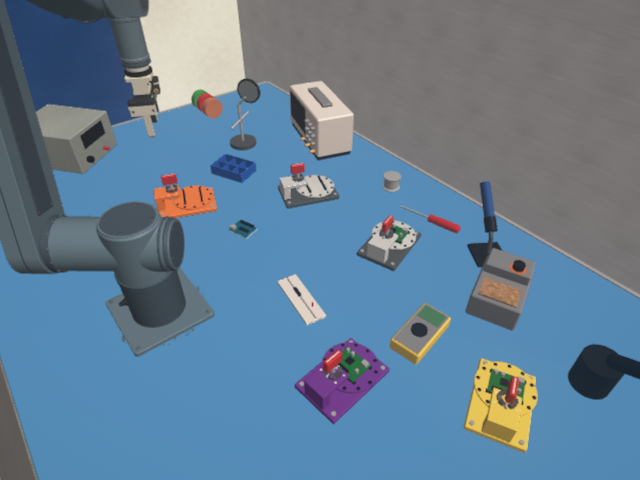

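The target is the grey stand with the green board: its red knob is near top (334,183) and side (388,225). The empty grey stand's knob is at top (203,196). The orange, purple and yellow stands are look-alikes. Next I measure the knob.

```bash
cat > h.py <<'E'
import numpy as np,cv2
from workcell import state, viewer, r
def ray(n,uv):
    m=viewer.camera_model(n);V=m["view"];R=V[:3,:3]
    return -R.T@V[:3,3], R.T@np.array([(uv[0]-m["cx"])/m["fx"],(uv[1]-m["cy"])/m["fy"],1.])
def pts(n,d,mask):
    v,u=np.nonzero(mask&(d>0)); o=ray(n,(0,0))[0]
    return np.array([o+d[b,a]*ray(n,(a,b))[1] for a,b in zip(u,v)])
def tri(a,b):
    (o1,d1),(o2,d2)=a,b
    t=np.linalg.lstsq(np.c_[d1,-d2],o2-o1,rcond=None)[0]
    p,q=o1+t[0]*d1,o2+t[1]*d2
    return (p+q)/2,np.linalg.norm(p-q)
E
python3 - <<'E'
from h import *
out=[]
for n,(x0,x1,y0,y1) in dict(top=(318,352,165,205),side=(370,405,208,245)).items():
    f=np.load(n+"0.npz");p,d=f["p"],f["d"];h=cv2.cvtColor(p,cv2.COLOR_RGB2HSV)
    w=np.zeros(d.shape,bool);w[y0:y1,x0:x1]=1
    red=w&((h[...,0]<8)|(h[...,0]>172))&(h[...,1]>130)&(h[...,2]>60)
    P=pts(n,d,red);print(n,red.sum(),P.mean(0),P.min(0),P.max(0))
    t=P[P[:,2]>.108] 
    print(' top',len(t),t.mean(0) if len(t) else 0)
    bc=np.array(np.nonzero(red)[::-1]).mean(1);print(' px',bc)
    hull=cv2.minAreaRect(np.argwhere(red)[:,::-1].astype(np.float32));print(hull);out.append(ray(n,hull[0]))
    c=cv2.resize(p[y0-15:y1+15,x0-15:x1+15],None,fx=6,fy=6,interpolation=2)[:,:,::-1]
    c=c[:400,:400]; out.append(c)
print(tri(out[0],out[2]))
cv2.imwrite("pics/c0.png",np.hstack([cv2.copyMakeBorder(c,0,400-c.shape[0],0,400-c.shape[1],0) for c in(out[1],out[3])]))
# white stripe
E
```

```text
top 70 [ 0.59609157 -0.19021478  0.11720077] [ 0.5765982  -0.20224334  0.07491449] [ 0.61684869 -0.1787519   0.12621431]
 top 61 [ 0.59620943 -0.1906729   0.12013304]
 px [333.17142857 181.31428571]
((333.1551818847656, 181.13792419433594), (15.598407745361328, 5.756555557250977), 68.19859313964844)
side 83 [ 0.58890332 -0.19700551  0.11142995] [ 0.57412118 -0.20449859  0.09426056] [ 0.61430987 -0.18696429  0.12120381]
 top 54 [ 0.59043704 -0.19641798  0.11653202]
 px [387.20481928 224.40963855]
((387.25006103515625, 223.75003051757812), (7.0710673332214355, 16.26345443725586), 45.0)
(array([ 0.59902458, -0.1896428 ,  0.10429585]), np.float64(0.0026744585443125167))
```

View pics/c0.png

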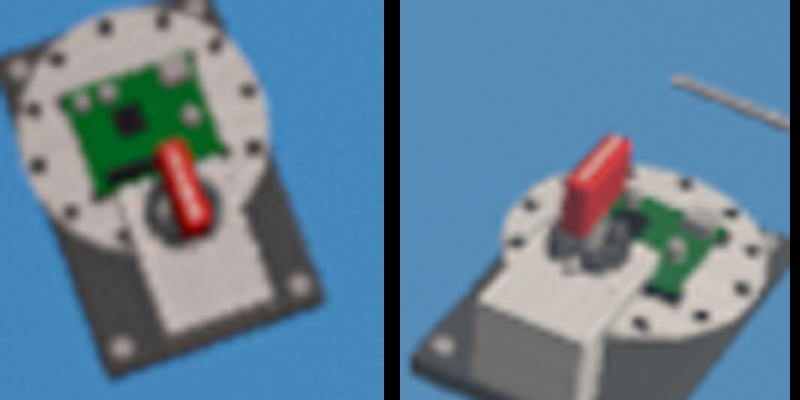

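Call:
send_rows --moves '[{"x": -0.62,"y": -0.453,"z": 0.0,"az": 132.5,"gripper": -1},{"x": -0.62,"y": -0.453,"z": 0.0,"az": 132.5,"gripper": -1},{"x": -0.62,"y": -0.453,"z": 0.0,"az": 132.5,"gripper": -1},{"x": -0.62,"y": -0.453,"z": 0.0,"az": 132.5,"gripper": -1},{"x": -0.62,"y": -0.453,"z": 0.0,"az": 132.5,"gripper": -1},{"x": -0.62,"y": -0.453,"z": 0.0,"az": 132.5,"gripper": -1},{"x": -0.62,"y": -0.453,"z": 0.0,"az": 132.5,"gripper": -1},{"x": -0.62,"y": -0.453,"z": 0.0,"az": 132.5,"gripper": -1},{"x": -0.62,"y": -0.453,"z": 0.0,"az": 132.5,"gripper": -1},{"x": -0.62,"y": -0.453,"z": 0.0,"az": 132.5,"gripper": -1},{"x": -0.62,"y": -0.453,"z": 0.0,"az": 132.5,"gripper": -1},{"x": -0.62,"y": -0.453,"z": 0.0,"az": 132.5,"gripper": -1}]'

```text
invalid input
```

```bash
cat >> h.py <<'E'
from scipy.spatial.transform import Rotation as Ro
def delta(p,yaw):
    s=state();R=Ro.from_rotvec(s["tool_rot"]);M=R.as_matrix()
    c,q=np.cos(np.radians(yaw)),np.sin(np.radians(yaw))
    T=np.array([[c,q,0],[q,-c,0],[0,0,-1]])
    print("t",s["clock"],"tcp",s["tcp_pos"].round(4),"yaw",np.degrees(np.arctan2(M[1,0],M[0,0])).round(2),"F",s["wrist_force"].round(1),"w",round(s["width"],3),"gf",s["gripper_force"])
    print("xyz",(M.T@(np.array(p)-s["tcp_pos"])).round(4),"rot",np.degrees(Ro.from_matrix(M.T@T).as_rotvec()).round(2))
E
python3 -c "
from h import *
delta([.597,-.190,.30],21)"
```

```text
t 0.1 tcp [0.2453 0.4919 0.302 ] yaw 153.48 F [-0.  -0.1 -0.3] w 1.003 gf 0.0
xyz [-0.6191 -0.4531  0.0025] rot [-7.0000e-02  1.0000e-01  1.3248e+02]
```

Call:
send_rows --moves '[{"x": -0.05,"y": -0.036,"z": 0.0,"ax": 0,"ay": 0,"az": 10,"gripper": -1},{"x": -0.1,"y": -0.073,"z": 0.0,"ax": 0,"ay": 0,"az": 20,"gripper": -1},{"x": -0.15,"y": -0.11,"z": 0.0,"ax": 0,"ay": 0,"az": 30,"gripper": -1},{"x": -0.2,"y": -0.146,"z": 0.0,"ax": 0,"ay": 0,"az": 40,"gripper": -1},{"x": -0.25,"y": -0.183,"z": 0.0,"ax": 0,"ay": 0,"az": 50,"gripper": -1},{"x": -0.3,"y": -0.22,"z": 0.0,"ax": 0,"ay": 0,"az": 60,"gripper": -1},{"x": -0.35,"y": -0.256,"z": 0.0,"ax": 0,"ay": 0,"az": 70,"gripper": -1},{"x": -0.4,"y": -0.293,"z": 0.0,"ax": 0,"ay": 0,"az": 80,"gripper": -1}]' --newtons 40

```text
clock: 1.1
tcp_pos: [0.4731, 0.0495, 0.3026]
tool_rot: [-2.523, -1.872, -0.0]
wrist_force: [0.3, 0.5, 0.5]
width: 1.0
gripper_force: 0.0
```

```bash
python3 -c "
from h import *
delta([.597,-.190,.30],21)"
```

```text
t 1.1 tcp [0.4731 0.0495 0.3026] yaw 73.14 F [0.3 0.5 0.5] w 1.0 gf 0.0
xyz [-0.1933  0.188   0.0025] rot [-1.000e-02 -1.000e-02  5.214e+01]
```

Call:
send_rows --moves '[{"x": -0.039,"y": 0.038,"z": 0.0,"ax": 0,"ay": 0,"az": 10.4,"gripper": -1},{"x": -0.077,"y": 0.075,"z": 0.0,"ax": 0,"ay": 0,"az": 20.8,"gripper": -1},{"x": -0.116,"y": 0.113,"z": 0.0,"ax": 0,"ay": 0,"az": 31.2,"gripper": -1},{"x": -0.154,"y": 0.15,"z": 0.0,"ax": 0,"ay": 0,"az": 41.6,"gripper": -1},{"x": -0.193,"y": 0.188,"z": 0.0,"ax": 0,"ay": 0,"az": 52,"gripper": -1},{"x": -0.193,"y": 0.188,"z": 0.0,"ax": 0,"ay": 0,"az": 52,"gripper": -1},{"x": -0.193,"y": 0.188,"z": 0.0,"ax": 0,"ay": 0,"az": 52,"gripper": -1}]' --newtons 40

```text
clock: 1.98
tcp_pos: [0.5975, -0.1867, 0.3019]
tool_rot: [-3.085, -0.587, 0.002]
wrist_force: [-0.3, 0.1, -0.5]
width: 1.0
gripper_force: 0.0
```

```bash
python3 -c "
from h import *
delta([.597,-.190,.173],21)"
```

```text
t 1.975 tcp [ 0.5975 -0.1867  0.3019] yaw 21.53 F [-0.3  0.1 -0.5] w 1.0 gf 0.0
xyz [-0.0015  0.0031  0.1289] rot [-0.11  0.07  0.53]
```

Call:
send_rows --moves '[{"x": -0.001,"y": 0.003,"z": 0.05,"ax": 0,"ay": 0,"az": 0.5,"gripper": -1},{"x": -0.001,"y": 0.003,"z": 0.09,"ax": 0,"ay": 0,"az": 0.5,"gripper": -1},{"x": -0.001,"y": 0.003,"z": 0.115,"ax": 0,"ay": 0,"az": 0.5,"gripper": -1},{"x": -0.001,"y": 0.003,"z": 0.128,"ax": 0,"ay": 0,"az": 0.5,"gripper": -0.3},{"x": -0.001,"y": 0.003,"z": 0.128,"ax": 0,"ay": 0,"az": 0.5,"gripper": 0.3},{"x": -0.001,"y": 0.003,"z": 0.128,"ax": 0,"ay": 0,"az": 0.5,"gripper": 0.3}]' --newtons 40

```text
clock: 2.72
tcp_pos: [0.5988, -0.1901, 0.1763]
tool_rot: [3.087, 0.573, 0.003]
wrist_force: [-0.7, 0.2, 0.1]
width: 0.725
gripper_force: 0.0
```

```bash
python3 -c "
from h import *
delta([.597,-.190,.173],21)
o=[]
for n,(u,v) in dict(top=(333,185),side=(388,215)).items():
    p,d=viewer.read_camera(n);o.append(cv2.resize(p[v-40:v+40,u-40:u+40],(400,400),interpolation=2))
cv2.imwrite('pics/c1.png',np.hstack(o)[:,:,::-1])
"
```

```text
t 2.725 tcp [ 0.5988 -0.1901  0.1763] yaw 21.02 F [-0.7  0.2  0.1] w 0.725 gf 0.0
xyz [-0.0017 -0.0008  0.0033] rot [ 0.1  -0.09  0.02]
```

View pics/c1.png

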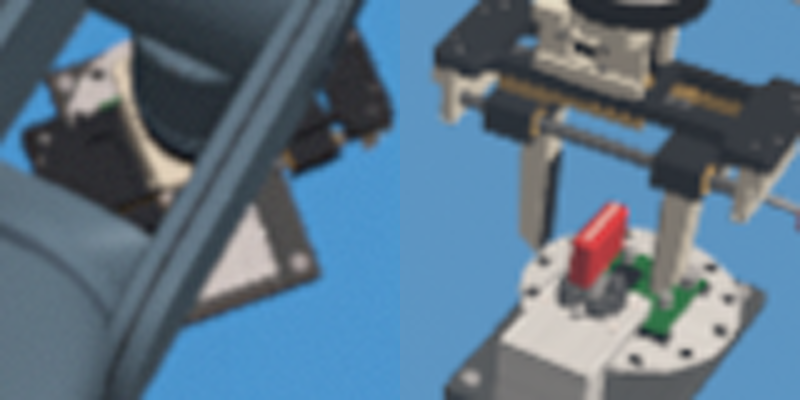

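The fingers sit either side of the bar (side crop: bar (600,245), fingers (540,190) and (677,240)), aligned with it. I'll close.

Call:
send_rows --moves '[{"x": -0.001,"y": 0.0,"z": 0.002,"ax": 0,"ay": 0,"az": 0,"gripper": 1},{"x": -0.001,"y": 0.0,"z": 0.002,"ax": 0,"ay": 0,"az": 0,"gripper": 1},{"x": -0.001,"y": 0.0,"z": 0.002,"ax": 0,"ay": 0,"az": 0,"gripper": 1},{"x": -0.001,"y": 0.0,"z": 0.002,"ax": 0,"ay": 0,"az": 0,"gripper": 1},{"x": -0.001,"y": 0.0,"z": 0.002,"ax": 0,"ay": 0,"az": 0,"gripper": 1},{"x": -0.001,"y": 0.0,"z": 0.002,"ax": 0,"ay": 0,"az": 0,"gripper": 1},{"x": -0.001,"y": 0.0,"z": 0.002,"ax": 0,"ay": 0,"az": 0,"gripper": 1},{"x": -0.001,"y": 0.0,"z": 0.002,"ax": 0,"ay": 0,"az": 0,"gripper": 1}]' --newtons 40

```text
clock: 3.82
tcp_pos: [0.597, -0.19, 0.1727]
tool_rot: [-3.088, -0.572, 0.001]
wrist_force: [-2.6, 4.3, 3.4]
width: 0.149
gripper_force: 40.0
```

```bash
python3 -c "
from h import *
delta([.597,-.190,.173],21);print(state()['wrist_torque'])"
```

```text
t 3.825 tcp [ 0.597  -0.19    0.1727] yaw 20.99 F [-2.6  4.3  3.4] w 0.149 gf 39.99495327472687
xyz [ 0.     -0.     -0.0003] rot [-0.07  0.02 -0.01]
[ 1.05178595  0.66244938 -0.03869611]
```

Pinched at 13.9 mm with 40 N. I'll lift.

Call:
send_rows --moves '[{"x": 0,"y": -0.0005,"z": -0.005,"ax": 0,"ay": 0,"az": 0,"gripper": 1},{"x": 0,"y": -0.001,"z": -0.01,"ax": 0,"ay": 0,"az": 0,"gripper": 1},{"x": 0,"y": -0.001,"z": -0.014,"ax": 0,"ay": 0,"az": 0,"gripper": 1},{"x": 0,"y": -0.001,"z": -0.0165,"ax": 0,"ay": 0,"az": 0,"gripper": 1},{"x": 0,"y": -0.001,"z": -0.0165,"ax": 0,"ay": 0,"az": 0,"gripper": 1},{"x": 0,"y": -0.001,"z": -0.0165,"ax": 0,"ay": 0,"az": 0,"gripper": 1}]' --newtons 40

```text
clock: 4.58
tcp_pos: [0.5967, -0.1897, 0.189]
tool_rot: [-3.089, -0.572, 0.001]
wrist_force: [0.3, 1.9, -8.2]
width: 0.145
gripper_force: 40.0
```

```bash
python3 -c "
from h import *
delta([.597,-.190,.189],81);print(state()['wrist_torque'])
n='side';u,v=388,215
p,d=viewer.read_camera(n);cv2.imwrite('pics/c2.png',cv2.resize(p[v-40:v+40,u-40:u+40],(400,400),interpolation=2)[:,:,::-1])
"
```

```text
t 4.575 tcp [ 0.5967 -0.1897  0.189 ] yaw 20.98 F [ 0.3  1.9 -8.2] w 0.145 gf 39.99210834503174
xyz [ 0.0001  0.0004 -0.    ] rot [-3.000e-02  1.000e-02 -6.002e+01]
[ 0.31956972  0.00243842 -0.03720701]
```

View pics/c2.png

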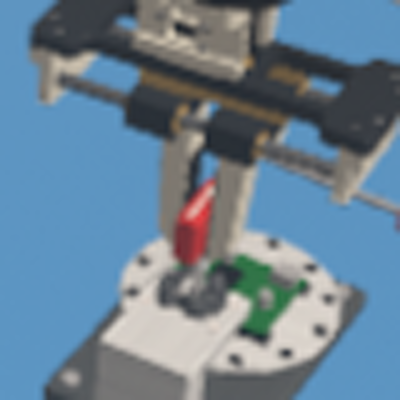

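The side crop shows the bar held at about (195,225). The downward force of about 8 N matches a lift of roughly 16 mm. Twist +60°.

Call:
send_rows --moves '[{"x": 0,"y": 0,"z": 0,"ax": 0,"ay": 0,"az": -6,"gripper": 1},{"x": 0,"y": 0,"z": 0,"ax": 0,"ay": 0,"az": -12,"gripper": 1},{"x": 0,"y": 0,"z": 0,"ax": 0,"ay": 0,"az": -18,"gripper": 1},{"x": 0,"y": 0,"z": 0,"ax": 0,"ay": 0,"az": -24,"gripper": 1},{"x": 0,"y": 0,"z": 0,"ax": 0,"ay": 0,"az": -30,"gripper": 1},{"x": 0,"y": 0,"z": 0,"ax": 0,"ay": 0,"az": -36,"gripper": 1},{"x": 0,"y": 0,"z": 0,"ax": 0,"ay": 0,"az": -42,"gripper": 1},{"x": 0,"y": 0,"z": 0,"ax": 0,"ay": 0,"az": -48,"gripper": 1},{"x": 0,"y": 0,"z": 0,"ax": 0,"ay": 0,"az": -54,"gripper": 1},{"x": 0,"y": 0,"z": 0,"ax": 0,"ay": 0,"az": -60,"gripper": 1},{"x": 0,"y": 0,"z": 0,"ax": 0,"ay": 0,"az": -60,"gripper": 1},{"x": 0,"y": 0,"z": 0,"ax": 0,"ay": 0,"az": -60,"gripper": 1}]' --newtons 40

```text
clock: 6.12
tcp_pos: [0.597, -0.1897, 0.1892]
tool_rot: [2.391, 2.037, 0.0]
wrist_force: [1.2, 1.3, -9.2]
width: 0.148
gripper_force: 40.0
```

```bash
python3 -c "
from h import *
delta([.597,-.190,.181],81);print(state()['wrist_torque'])"
```

```text
t 6.125 tcp [ 0.597  -0.1897  0.1892] yaw 80.87 F [ 1.2  1.3 -9.2] w 0.148 gf 39.992635846138
xyz [-0.0003  0.      0.0082] rot [ 0.01  0.   -0.13]
[ 0.23548769 -0.21258925  0.04095663]
```

Twisted to about 60° with the lift held. Now I lower it into the notch.

Call:
send_rows --moves '[{"x": 0,"y": 0,"z": 0.003,"ax": 0,"ay": 0,"az": 0,"gripper": 1},{"x": 0,"y": 0,"z": 0.005,"ax": 0,"ay": 0,"az": 0,"gripper": 1},{"x": 0,"y": 0,"z": 0.007,"ax": 0,"ay": 0,"az": 0,"gripper": 1},{"x": 0,"y": 0,"z": 0.008,"ax": 0,"ay": 0,"az": 0,"gripper": 1},{"x": 0,"y": 0,"z": 0.008,"ax": 0,"ay": 0,"az": 0,"gripper": 1},{"x": 0,"y": 0,"z": 0.008,"ax": 0,"ay": 0,"az": 0,"gripper": 1}]' --newtons 40

```text
clock: 6.88
tcp_pos: [0.597, -0.1897, 0.1814]
tool_rot: [2.389, 2.04, 0.0]
wrist_force: [0.2, 0.8, -7.5]
width: 0.144
gripper_force: 40.0
```

```bash
python3 -c "
from h import *
delta([.597,-.190,.181],81);print(state()['wrist_torque'])"
```

```text
t 6.875 tcp [ 0.597  -0.1897  0.1814] yaw 80.99 F [ 0.2  0.8 -7.5] w 0.144 gf 39.99274492263794
xyz [-0.0003  0.      0.0004] rot [ 0.02  0.01 -0.01]
[ 0.23714335 -0.25013444 -0.01089547]
```

Call:
send_rows --moves '[{"x": 0,"y": 0,"z": 0.001,"ax": 0,"ay": 0,"az": 0,"gripper": 1},{"x": 0,"y": 0,"z": 0.001,"ax": 0,"ay": 0,"az": 0,"gripper": 0.5},{"x": 0,"y": 0,"z": 0.001,"ax": 0,"ay": 0,"az": 0,"gripper": 0.2},{"x": 0,"y": 0,"z": 0.001,"ax": 0,"ay": 0,"az": 0,"gripper": 0.2},{"x": 0,"y": 0,"z": 0.001,"ax": 0,"ay": 0,"az": 0,"gripper": 0.2},{"x": 0,"y": 0,"z": -0.03,"ax": 0,"ay": 0,"az": 0,"gripper": 0.2},{"x": 0,"y": 0,"z": -0.08,"ax": 0,"ay": 0,"az": 0,"gripper": 0.2},{"x": 0,"y": 0,"z": -0.13,"ax": 0,"ay": 0,"az": 0,"gripper": 0.2},{"x": 0,"y": 0,"z": -0.13,"ax": 0,"ay": 0,"az": 0,"gripper": 0.2}]'

```text
clock: 8.0
tcp_pos: [0.5985, -0.1905, 0.3167]
tool_rot: [2.382, 2.034, 0.006]
wrist_force: [1.2, -0.8, -0.4]
width: 0.4
gripper_force: 0.0
```

```bash
python3 -c "
from h import *
delta([.597,-.190,.181],81)
n='side';u,v=388,215
p,d=viewer.read_camera(n);cv2.imwrite('pics/c3.png',cv2.resize(p[v-40:v+40,u-40:u+40],(600,600),interpolation=2)[:,:,::-1])
h=cv2.cvtColor(p,cv2.COLOR_RGB2HSV);w=np.zeros(d.shape,bool);w[200:245,370:405]=1
P=pts(n,d,w&((h[...,0]<8)|(h[...,0]>172))&(h[...,1]>130)&(h[...,2]>60));print(P.mean(0),P.min(0),P.max(0))
"
```

```text
t 8.0 tcp [ 0.5985 -0.1905  0.3167] yaw 80.99 F [ 1.2 -0.8 -0.4] w 0.4 gf 0.0
xyz [ 0.0007 -0.0029  0.1356] rot [ 0.54  0.19 -0.01]
[ 0.59106946 -0.19605721  0.11692684] [ 0.58502867 -0.21429722  0.1033708 ] [ 0.59742157 -0.17023103  0.13001548]
```

View pics/c3.png

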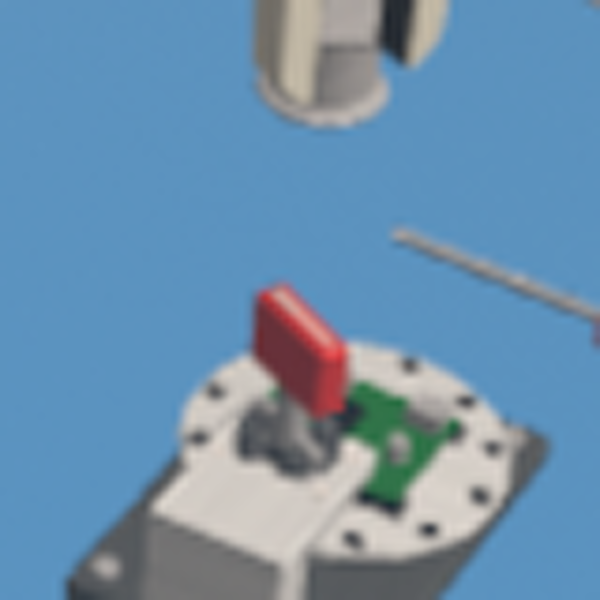

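The released knob, at crop (300,345), stands twisted about 60°. Its top is at 130 mm against 121 mm before, so the plunger is about 9 mm up and in the notch. The gripper is clear.

```bash
python3 -c "
from workcell import r
print(r.finish_job())"
```

```text
the job is handed in; nothing more can be done
None
```

I pulled up the knob on the green-board turntable, twisted it about +60° and released it. It stays raised by about 9 mm, consistent with the rest notch. I didn't touch the empty turntable or the look-alikes. The job was handed in at about 8 s, and the judge's result was not shown.

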